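Set the sprung length stop and bring the sign strip under the drill

ROBOT

A 6-joint arm with a two-finger parallel gripper is mounted at the origin on the work surface. World frame = base frame: x ahead of the robot, y to its left, z up, the work surface at z = 0. Lengths are in m, angles in rad, forces in N, time in s.
With the tool pointing down it reaches from about 0.25 to 0.725 m from the base axis. Payload 4 kg.
Tool frame: the origin (TCP) lies at the very end of the fingers, on their centre line; the grasp point (between the pads) lies 19 mm behind it; z points along the fingers, y is the line along which they close (so a half turn about z gives the same grasp; the last joint's range is limited). The gripper opens to 85 mm and grips with 20 to 120 N. Pads are 22 mm wide; open, the fingers measure 114 mm over their backs; the gripper's body (76 mm by 85 mm) begins 54 mm behind the grasp point. The pads swing forward as they close: fully open they stand 13 mm farther back than shut.
Start: joints at [-1.228, 0.241, 0.005, 1.335, 0, 1.571], TCP at [0.168, -0.471, 0.231] pointing down, gripper open.
Joint ranges: [-2.72, 2.72], [-1.05, 1.87], [-1.09, 1.28], [-1.99, 2.15], [-1.42, 1.44], [-3.14, 3.14]. Speed limits (rad/s): [2.79, 2.79, 3.14, 3.14, 3.14, 3.14].

INTERFACE

Orientations are given as a unit quaternion [x, y, z, w].
In Python, from workcell import monitor, viewer, job gives the robot as it stands.
- The arm moves only by the tool arm_command, never from a script. Its argument "increments" is a list of rows, each an object of numbers: "dx", "dy", "dz": the shift along the tool's x, y, z in cm; "wx", "wy", "wz": the turn, a rotation vector about the tool's x, y, z in rad; "grip": the finger opening in cm, from 0 to 8.54. In form: [{"dx": .., "dy": .., "dz": .., "wx": .., "wy": .., "wz": .., "grip": ..}, ...]. A call has 1 to 10 rows; each row is the pose to reach, as a shift and turn from the pose commanded when the call began, along the tool's axes at that moment; what a row does not reach only later rows make up. A row lasts 1/10 s, in which the tool goes at most 50 mm and 8.59 degrees, less where a joint would pass 70% of its speed; a pose out of reach is approached as far as the arm can. A call with a gripper value outside its range is refused whole. The fingers move at their own pace and stop on an object; the grip force is fixed at half the most. Time passes only in rows, so rows that repeat a pose let the fingers close. It gives the time, the measured TCP pose, the force, the opening and the grip force at its end, in the units of the state.
- monitor.get_obs(): the state, without advancing time (a new reading comes with each control period).
- viewer.camera(name): name is "scene" or "top" or "wrist"; returns (picture, depth): 420x560x3 uint8, red, green, blue; 420x560 float32, m along the optical axis (not along the pixel's ray), 0 where there is no reading.
- viewer.get_calibration(name): a dict with "fovy" (degrees; the focal length in pixels is half the picture's height over the tangent of half this angle, whatever the lens; pixels are square), "cx", "cy" (the principal point, pixels), "view" (4x4, takes a point from world to camera coordinates). Camera axes: x right, y up, looking along -z (the intrinsics and any distortion apply to the point x, -y, -z); pixel columns grow to the right and rows downward; lengths in m; the calibration is good to about 2 mm. A picture is of the moment at which its call begins: read the wrist's pose just before it. get_calibration takes no time and is no camera call; for the wrist camera it gives the pose at the moment of the call.
- job.job_done(): hands the job in; it is judged then, once.
The state is a dict: "clock": time; "joint_pos": joint angles; "joint_vel": joint speeds; "tau": joint torques, N m; "eef_pos": TCP position; "tool_rot": TCP orientation; "ft_force": force on the tool from outside, world axes, zero at the start; "ft_torque": the same for the moment, N m; "grip_width": finger opening in m; "grasp_force": force on a finger pad.
Only numpy, scipy, OpenCV 4.12 (cv2) and the standard library are available. Lean on these libraries where they do the work, as an engineer would, in place of code of your own. Each camera call takes 0.05 s, during which the arm holds its last target. There are 200 camera calls.

TASK

Draw the drilling jig's sprung stop out by its black fin, without letting it snap back, and drop its pawl into the middle one of the three narrow notches, then let go. After that slide the wooden strip along the fence until its end is up against the stop, so that its pencil cross lies right under the drill bit, and leave it there flat and free. Leave the other things on the bench alone.

Things in the scene. Friction and masses are not known exactly. Their poses are not given: they have to be found in the camera images.
- jig: The fixed drilling jig: grey laminated board bed 255 x 680 mm, its top 12 mm above the table. Origin on the jig's centre line at table height; jig x points away from the robot, y to the left along the fence, z up (all mm below are in this frame). Black gauge case at y = 185 to 355, x = -35 to 35, 66 mm high. The drill stand's column is at x = 100, y = -65.
- fence (a point): Point on the fence's strip-side face, at its top: jig x = 30.5, y = -155. The aluminium fence is a low rail, its top 20 mm above the table, from y = -325 to 15.
- shelf_edge (a point): Middle of the lower front edge of the paint shelf fixed over the gauge: jig x = 8, y = 105, z = 135. The shelf runs y = -18 to 228 and back to x = 115; tins stand on it up to 260 mm high. Under it the fin can be taken only with the tool leaning back towards the robot (25 to 40 degrees off vertical), fingers pointing down and away, closing along jig y.
- stop: The sprung steel stop on a blade from the case; axes as the jig's. Origin in its middle, at table height when down, so its height is the lift: 0 down, at most 30 mm; it drops by its own weight (2.5 N). Block 40 x 40 mm, 14 to 60 mm above the table, with a fin on top and an arm forward to a pawl. A spring draws it into the case (+y): 6 N at home and 30 N/m more as it comes out.
- gauge (a joint): How far the stop is drawn out of the case, in m: 0 home, grows towards jig -y, at most 0.165. It moves freely only with the pawl lifted clear of the bar (over 10 mm). With the pawl in the middle notch, drawn by the spring against the notch's side, it reads 0.100; the neighbouring notches are at 0.060 and 0.140.
- fin (a point): Grip point in the stop's upright black fin: 13 mm in front of the stop's middle, mid thickness, 90 mm above the table when down. The fin is 36 mm wide (stop x = -24 to 12), 18 mm thick along y, and 59 to 107 mm above the table when down.
- pawl (a point): Middle of the pawl's foot (20 x 12 mm, the 12 along y), 50 mm in front of the stop's middle, 36 mm above the table when down, which is 10 mm below the bar's top.
- stop_face (a point): Middle of the stop's face that the strip comes against (faces jig -y), 20 mm from the stop's middle, 30 mm above the table when down.
- middle_notch (a point): Mouth of the middle notch, at the middle of its width and of the bar, 46 mm above the table. The dark steel bar, 210 x 24 mm, loose but heavy (3 kg), lies between low ribs. It has three narrow notches, 15 mm wide, 14 mm deep, 40 mm apart, and at the case end a wide gap (30 mm) where the pawl starts. The pawl has 3 mm play in a notch.
- strip: Wooden sign strip 60 (x) x 200 (y) x 30 mm (z), 0.14 to 0.28 kg, loose on the bed, some cm short of the stop, off the fence and a little askew. Origin at the middle of its underside; its y runs lengthways to the end meant for the stop. It can be gripped across its width above the low fence, near its other end, clear of the drill.
- spot (a point): The pencil cross on the strip's top, mid width, 75 mm from the end meant for the stop.
- strip_end (a point): Middle of the strip's end face that goes against the stop (15 mm above its underside).
- drill_tip (a point): Tip of the fixed 8 mm drill bit, pointing down, 56 mm above the table (14 mm above the strip's top), in jig x = 0, y = -65. The chuck (36 mm across) starts 108 mm above the table, the drill body (48 mm across) 153 mm.
- jar: Bystander: small jar, 42 mm across, 70 mm high, on the bed behind the fence, loose; origin under it. Leave alone.
- offcut_dark: Bystander: dark wood offcut 40 x 100 x 14 mm, on the bed in front of the notched bar, loose; origin under it. Leave alone.
- offcut_oak: Bystander: brown wood offcut 45 x 120 x 14 mm, in front of the jig, loose; origin under it. Leave alone.
- brush: Bystander: flat paint brush 190 mm long, in front of the jig, loose; origin under it. Leave alone.
- cup: Bystander: white cup, 70 mm across, 80 mm high, in front of the jig, loose; origin under it. Leave alone.
- spray: Bystander: white spray can, 56 mm across, 170 mm high, on the bed behind the fence, loose; origin under it. Leave alone.
- tape_measure: Bystander: yellow tape measure case 60 x 65 x 32 mm, in front of the jig, loose; origin under it. Leave alone.
Not all that is in view belongs to the job. Leave any blue or red look-alike of the strip alone.

How it is judged:
On the way, in this order (a step that is already met when the one before it is completed fails the run):
1. the stop is down in the middle notch and let go, the strip not yet brought up to it (value of joint gauge between 0.0955 and 0.1045 m and z of stop in the frame of jig below 0.004 m and contact force between the fingers and stop below 0.5 N and y of strip_end in the frame of stop_face below -0.015 m), for 0.3 s.
2. the strip is up against the stop with its cross under the drill bit (value of joint gauge between 0.0955 and 0.1045 m and z of stop in the frame of jig below 0.004 m and y of strip_end in the frame of stop_face between -0.004 and 0.003 m and horizontal distance between spot and drill_tip below 0.006 m and angle between the y axis of strip and the y axis of jig, either way round below 0.04 rad and angle between strip's own z axis and vertical below 0.03 rad), for 0.2 s.
At the end, for the whole second after the job is handed in: The stop sits down in the middle notch (gauge 0.0955 to 0.1045 m, lift under 4 mm); the strip lies flat along the fence (within 0.04 rad) with its end within 3 to 4 mm of the stop's face and its cross within 6 mm, seen from above, of the bit's tip; all at rest and let go (all of step 2 and linear speed of strip below 0.01 m/s and contact force between the fingers and strip below 0.3 N and contact force between the fingers and stop below 0.3 N); the robot touches nothing.
It fails at once if the stop snapped back towards the case (faster than 0.5 m/s) (velocity of joint gauge below -0.5 m/s).
It fails at once if one of the other things on the bench was shifted by more than 25 mm (distance of any of jar, offcut_dark, offcut_oak, brush, cup, spray, tape_measure from where it was at the start of the episode above 0.025 m).
It also fails if it takes over 59 s, if anything falls off the work surface, if the arm or the gripper's body presses on something with over 40 N, if the wrist force passes 120 N, or if a joint passes its speed limit or range.

## Working session

There is one attempt and no reset: what is moved stays moved. The work goes in short steps, Python scripts to look and compute and a tool call to move; the robot and the scene stay as the last step left them, time stands still between calls to the robot, and variables do not carry over. Pictures are saved under pics/ and viewed, at most 10 in all, crops included, and the job is handed in when it is done.

Besides the shell and the picture viewer there is one more tool, called after "Request:" as name(argument=value, ...), one argument or row to a line, values as JSON. arm_command: Moves the arm, as the interface text tells. Its arguments: {"type":"object","properties":{"increments":{"type":"array","items":{"type":"object","properties":{"dx":{"type":"number"},"dy":{"type":"number"},"dz":{"type":"number"},"wx":{"type":"number"},"wy":{"type":"number"},"wz":{"type":"number"},"grip":{"type":"number"}}}}},"required":["increments"]}

```bash
mkdir -p pics; ls; cat > h.py <<'E'
import numpy as np, cv2
from scipy.spatial.transform import Rotation as R
from workcell import monitor, viewer, job
def cal(n):
    c=viewer.get_calibration(n); f=210/np.tan(np.radians(c['fovy'])/2); return c,f
def rays(n,px,c=None):
    c,f=(c if c else cal(n)); V=np.array(c['view']); px=np.atleast_2d(px).astype(float)
    d=np.c_[(px[:,0]-c['cx'])/f,-(px[:,1]-c['cy'])/f,-np.ones(len(px))]
    Rm=V[:3,:3]; return -Rm.T@V[:3,3], d@Rm
def plane(n,px,z,c=None):
    o,d=rays(n,px,c); return o+d*((z-o[2])/d[:,2])[:,None]
def deproj(n,px,dep,c=None):
    o,d=rays(n,px,c); px=np.atleast_2d(px).astype(int); return o+d*dep[px[:,1],px[:,0]][:,None]
def proj(n,P,c=None):
    c,f=(c if c else cal(n)); V=np.array(c['view']); q=np.atleast_2d(P)@V[:3,:3].T+V[:3,3]
    return np.c_[c['cx']-f*q[:,0]/q[:,2],c['cy']+f*q[:,1]/q[:,2]]
E
python3 - <<'E'
from h import *
for n in ['scene','top']:
    p,d=viewer.camera(n); cv2.imwrite(f'pics/{n}0.png',p[:,:,::-1]); np.save(n+'.npy',d); c=viewer.get_calibration(n); print(n,c, np.array(d).min(),d.max())
print(monitor.get_obs())
E
```

```text
pics
scene {'fovy': 53.27805526258627, 'cx': 278.65084924932665, 'cy': 213.04207415453806, 'view': array([[-0.98801539, -0.15430899,  0.00378508,  0.48926941],
       [ 0.14517975, -0.92067472,  0.36232708, -0.11098013],
       [-0.0524255 ,  0.35853424,  0.93204333, -1.19446048],
       [ 0.        ,  0.        ,  0.        ,  1.        ]])} 0.0 2.5678632
top {'fovy': 43.70110832057842, 'cx': 278.12548529326364, 'cy': 202.45300497914045, 'view': array([[ 8.36836278e-04, -9.99601031e-01,  2.82325941e-02,
        -9.66707167e-03],
       [ 9.93348892e-01,  4.08164961e-03,  1.15070927e-01,
        -5.14864090e-01],
       [-1.15140253e-01,  2.79485206e-02,  9.92955992e-01,
        -1.28131577e+00],
       [ 0.00000000e+00,  0.00000000e+00,  0.00000000e+00,
         1.00000000e+00]])} 0.0 2.2494397
{'clock': 0.1, 'joint_pos': array([-1.22796220e+00,  2.41303524e-01,  3.86473174e-03,  1.33520838e+00,
        7.41706099e-06,  1.57079195e+00]), 'joint_vel': array([ 1.95159620e-04, -2.31677729e-03,  3.08098345e-03, -5.22895987e-05,
       -1.14476477e-03, -2.82029793e-04]), 'tau': array([ 3.81220498e-04, -3.73138225e+01,  2.53010005e+01,  1.08465119e-02,
        4.90896446e-05,  1.09008738e-05]), 'eef_pos': array([ 0.16789069, -0.47036909,  0.23052123]), 'tool_rot': array([ 9.85343241e-01,  1.70580892e-01, -1.54201544e-04, -9.12493874e-04]), 'ft_force': array([ 0.30824731,  0.45851432, -0.21383413]), 'ft_torque': array([-0.02400916, -0.02669806, -0.01364292]), 'grasp_force': 0.0, 'grip_width': 0.08541250963228546}
```

View pics/scene0.png

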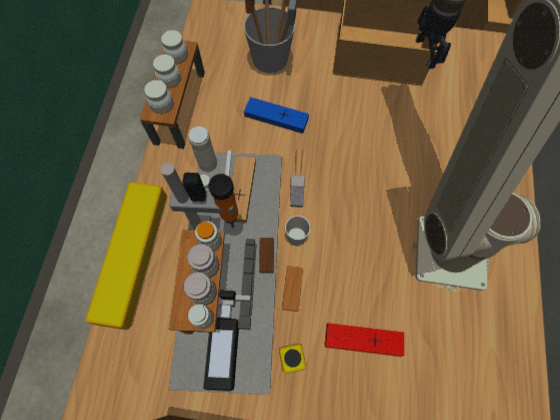

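View pics/top0.png

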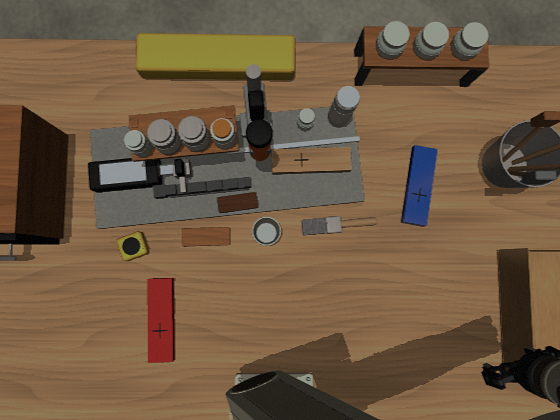

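The scene view (from the far side) shows the fin at about (228,298), the bar at (248,285), and the shelf with its tins at (200,280). The top view shows the wooden strip with its cross at (302,159), the drill at (260,140), the bar with pawl at (185,185), and the gauge case at (125,173). Look-alikes are blue (420,186) and red (160,320).

Strip candidates are wooden (310,158), blue (420,186) and red (160,320). The wooden one fits, since it lies on the bed beside the fence.

```bash
python3 - <<'E'
from h import *
p=cv2.imread('pics/top0.png'); d=np.load('top.npy')
yy,xx=np.mgrid[0:420,0:560]; P=deproj('top',np.c_[xx.ravel(),yy.ravel()],d).reshape(420,560,3)
np.save('Ptop.npy',P)
hsv=cv2.cvtColor(p,cv2.COLOR_BGR2HSV)
bed=((hsv[:,:,1]<40)&(abs(P[:,:,2]-.012)<.006)).astype(np.uint8)
bed[:, :85]=0; bed[:,370:]=0; bed[:100]=0; bed[235:]=0
print('bed z',np.median(P[:,:,2][bed>0]))
# front edge
def fit(px): 
    W=plane('top',px,.012)[:,:2]
    for _ in range(4):
        vx,vy,x0,y0=cv2.fitLine(W.astype(np.float32),cv2.DIST_HUBER,0,.001,.001).ravel()
        r=abs((W[:,0]-x0)*vy-(W[:,1]-y0)*vx); W=W[r<max(.003,1.5*np.median(r))]
    return np.array([x0,y0]),np.array([vx,vy]),len(W),r.mean()
fr=[(x,np.where(bed[:,x])[0].max()+.5) for x in range(105,355)]
le=[(np.where(bed[y])[0].min()-.5,y) for y in list(range(135,155))+list(range(192,222))]
ri=[(np.where(bed[y])[0].max()+.5,y) for y in range(155,195)]
F,L,Rr=fit(fr),fit(le),fit(ri)
for q in (F,L,Rr): print(q)
def inter(a,b):
    t=np.linalg.solve(np.c_[a[1],-b[1]],b[0]-a[0]); return a[0]+t[0]*a[1]
A,B=inter(F,L),inter(F,Rr); print(A,B,np.linalg.norm(A-B))
u=(A-B)/np.linalg.norm(A-B); yaw=np.arctan2(-u[0],u[1]); X=np.array([np.cos(yaw),np.sin(yaw)])
o=(A+B)/2+X*.1275; print('jig front-edge mid',o,'yaw',yaw)
# crop
c=p[100:240,80:380]; cv2.imwrite('pics/topc.png',cv2.resize(c,None,fx=2.6,fy=2.6,interpolation=cv2.INTER_CUBIC))
# heights of things
for n,x,y in [('bar',230,184),('strip',320,160),('case',120,173),('cross',302,159)]: print(n,P[y,x])
E
```

```text
bed z 0.012331532472567686
(array([0.47960868, 0.16980943], dtype=float32), array([ 0.10776303, -0.9941766 ], dtype=float32), 186, np.float64(0.0006512367729877027))
(array([0.56979746, 0.4579646 ], dtype=float32), array([0.9945437 , 0.10432084], dtype=float32), 49, np.float64(0.0006375545733751501))
(array([ 0.5913873 , -0.22012873], dtype=float32), array([0.9947127 , 0.10269696], dtype=float32), 39, np.float64(0.0006153164948598758))
[0.44973937 0.44537133] [ 0.52264506 -0.2272259 ] 0.676537
jig front-edge mid [0.6129497 0.1228125] yaw 0.10797272
bar [0.55819974 0.11117764 0.04816036]
strip [ 0.62118518 -0.11310725  0.04190477]
case [0.58045076 0.37583842 0.07003365]
cross [ 0.62364744 -0.06794063  0.04088369]
```

View pics/topc.png

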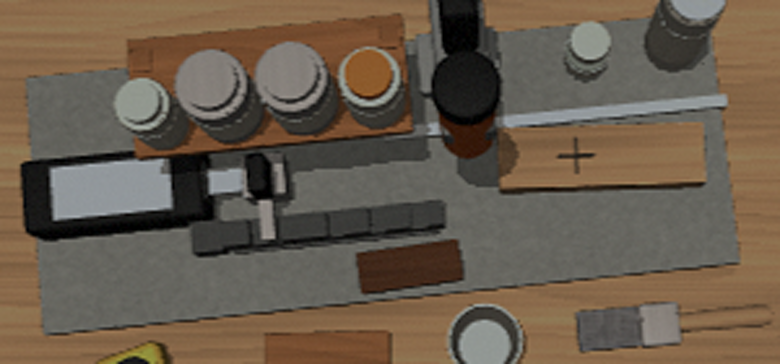

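The crop shows the wooden strip at (600,155) with its cross at (575,155). The black fin is at (260,175) and the pawl arm at (267,218). Its notches are about (285..405,215). This confirms the wooden strip; next I'll refine the jig frame and heights from both views.

```bash
cat >> h.py <<'E'
JO=np.array([.613,.1228]); JY=.108
def toj(P):
    P=np.atleast_2d(P); c,s=np.cos(JY),np.sin(JY); q=P[:,:2]-JO
    return np.c_[q[:,0]*c+q[:,1]*s,-q[:,0]*s+q[:,1]*c,P[:,2]]
def tow(P):
    P=np.atleast_2d(P); c,s=np.cos(JY),np.sin(JY)
    return np.c_[JO[0]+P[:,0]*c-P[:,1]*s,JO[1]+P[:,0]*s+P[:,1]*c,P[:,2]]
E
python3 - <<'E'
from h import *
yy,xx=np.mgrid[0:420,0:560]
for n in ['top','scene']:
    d=np.load(n+'.npy'); p=cv2.imread(f'pics/{n}0.png')
    J=toj(deproj(n,np.c_[xx.ravel(),yy.ravel()],d)); hsv=cv2.cvtColor(p,cv2.COLOR_BGR2HSV).reshape(-1,3)
    def box(name,lo,hi,extra=None):
        m=np.all((J>lo)&(J<hi),1)&(d.ravel()>0)
        if extra is not None: m&=extra
        q=J[m]
        if len(q)<5: print(n,name,len(q)); return
        r=cv2.minAreaRect((q[:,:2]*1000).astype(np.float32)); print(n,name,len(q),'z %.4f'%np.median(q[:,2]),'rng',np.round(np.percentile(q[:,:2],[2,98],axis=0)*1000,1).tolist(),'rect',np.round(r[0],1),np.round(r[1],1),round(r[2],1))
    box('case',[-.06,.16,.058],[.06,.38,.078])
    box('bar',[-.08,-.02,.040],[-.03,.25,.054],hsv[:,2]<110)
    box('fin',[-.06,.09,.098],[.04,.17,.118],hsv[:,2]<90)
    box('stop',[-.06,.09,.052],[.04,.17,.068])
    box('strip',[-.06,-.33,.034],[.06,-.07,.050],hsv[:,1]>60)
    box('bed',[-.2,-.4,.008],[.2,.4,.016],hsv[:,1]<40)
    box('fence',[.02,-.3,.017],[.05,-.1,.024],hsv[:,2]>140)
    # two-view pixel measure of fin top & cross & strip
    for nm,pt in [('fintop',[-.006,.13,.107]),('cross',[0,-.19,.042]),('pawltop',[-.05,.13,.06]),('drilltip',[0,-.065,.056]),('notch',[-.05,.03,.046]),('shelf',[.008,.105,.135]),('shelfR',[.008,-.018,.135])]:
        print(n,nm,proj(n,tow(pt)).round(1))
p=cv2.imread('pics/scene0.png')[130:400,140:300]; cv2.imwrite('pics/scenec.png',cv2.resize(p,None,fx=2.2,fy=2.2,interpolation=cv2.INTER_CUBIC))
E
```

```text
top case 1893 z 0.0668 rng [[-37.3, 165.6], [29.1, 328.7]] rect [ -3.  247.6] [173.5  71.3] 89.8
top bar 635 z 0.0457 rng [[-65.4, -16.8], [-37.3, 217.6]] rect [-49.6 114. ] [ 37.1 267.3] 0.2
top fin 117 z 0.1069 rng [[-26.9, 99.9], [6.9, 117.5]] rect [ -9.7 108.7] [35.1 18.5] 0.6
top stop 317 z 0.0595 rng [[-57.4, 90.6], [16.9, 168.8]] rect [-19.  131.6] [82.3 77.7] 84.6
top strip 1884 z 0.0425 rng [[-45.3, -308.7], [17.6, -118.1]] rect [ -13.2 -213.8] [199.2  61. ] 85.9
top bed 11482 z 0.0122 rng [[-126.5, -329.9], [118.7, 328.2]] rect [ -5.3 -11.3] [389.4 701.2] 0.2
top fence 214 z 0.0202 rng [[28.8, -293.2], [39.1, -128.5]] rect [  33.8 -211.5] [172.8  11.1] 89.9
top fintop [[169.1 165.4]]
top cross [[301.3 155.1]]
top pawltop [[174.  186.6]]
top drilltip [[251.6 158.9]]
top notch [[215.5 183.3]]
top shelf [[177.2 156.1]]
top shelfR [[230.3 150.8]]
scene case 1970 z 0.0668 rng [[-37.1, 169.9], [29.2, 332.9]] rect [ -3.3 249.9] [172.4  70.1] 89.9
scene bar 543 z 0.0450 rng [[-65.1, -16.7], [-38.2, 190.5]] rect [-49.4 113.9] [ 34.5 267.9] 0.8
scene fin 109 z 0.1070 rng [[-26.5, 102.6], [7.8, 120.2]] rect [ -9.3 111.2] [18.3 35.5] 89.7
scene stop 272 z 0.0590 rng [[-56.1, 93.2], [15.7, 169.2]] rect [-20.8 131. ] [77.9 75.4] 88.9
scene strip 1023 z 0.0414 rng [[-44.8, -307.3], [10.3, -115.6]] rect [ -13.7 -211.3] [201.2  60.5] 86.6
scene bed 9665 z 0.0119 rng [[-126.5, -323.8], [117.0, 332.3]] rect [ -3.5 -13.6] [391.5 705.5] 0.5
scene fence 34 z 0.0199 rng [[29.2, -299.7], [39.5, -262.0]] rect [  34.2 -280.9] [38.1 10.5] 88.6
scene fintop [[224.1 301. ]]
scene cross [[235.  193.3]]
scene pawltop [[243.2 304.8]]
scene drilltip [[230.7 232.7]]
scene notch [[246.5 268.2]]
scene shelf [[217.9 288.5]]
scene shelfR [[222.8 240.2]]
```

View pics/scenec.png

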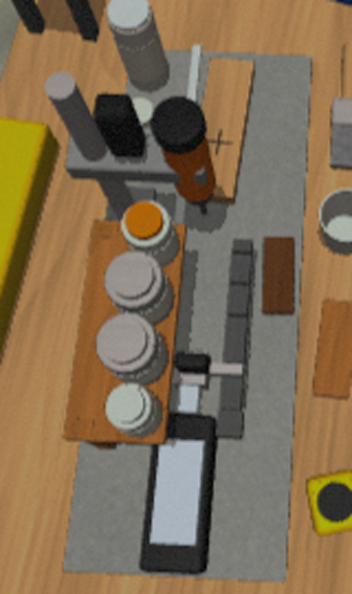

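The scene crop shows the fin at (193,362), the pawl arm at (225,369), the notches at (240,250..330), and the drill tip at (205,207). The case and fin both put the jig origin about 3 mm and 20 mm off my bed-centre guess, so I'll correct it and plan the approach.

```bash
cat >> h.py <<'E'
JO=tow([-.0032,-.0205,0])[0,:2]
a=np.radians(32)
def toolR(a,yaw=None):
    yaw=JY if yaw is None else yaw
    Rj=R.from_euler('z',yaw).as_matrix()
    return Rj@np.array([[np.cos(a),0,np.sin(a)],[0,-1,0],[np.sin(a),0,-np.cos(a)]])
def inc(pos,Rg):
    o=monitor.get_obs(); R0=R.from_quat(o['tool_rot']).as_matrix()
    print('cm',np.round(R0.T@(np.array(pos)-o['eef_pos'])*100,2),'rot',np.round(R.from_matrix(R0.T@Rg).as_rotvec(),4),'goal',np.round(pos,4))
def graspTCP(pj,a,back=0):
    Rg=toolR(a); return tow(pj)[0]+Rg[:,2]*(.019-back),Rg
E
python3 - <<'E'
from h import *
print(JO)
fin=[-.013,.130,.090]
p,Rg=graspTCP(fin,a,.10); inc(p,Rg); print(Rg)
p[2]+=.06; inc(p,Rg)
E
```

```text
[0.61202834 0.10207451]
cm [ 58.66 -52.91   7.28] rot [-0.0674  0.5561  0.2282] goal [0.5424 0.2253 0.1587]
[[ 0.84310709  0.10779017  0.52683178]
 [ 0.09141125 -0.99417367  0.05712009]
 [ 0.52991926  0.         -0.8480481 ]]
cm [ 58.66 -52.92   1.28] rot [-0.0674  0.5561  0.2282] goal [0.5424 0.2253 0.2187]
```

Request:
arm_command(
  increments=[
    {"dx": 4,"dy": -3.2,"dz": 0,"grip": 4.5},
    {"dx": 8,"dy": -7,"dz": 0,"grip": 4.5},
    {"dx": 12,"dy": -10.5,"dz": 0,"grip": 4.5},
    {"dx": 16,"dy": -14,"dz": 0,"grip": 4.5},
    {"dx": 20,"dy": -18,"dz": 0,"wy": 0.1,"wz": 0.05,"grip": 4.5},
    {"dx": 24,"dy": -21.5,"dz": 0.5,"wx": -0.02,"wy": 0.2,"wz": 0.1,"grip": 4.5},
    {"dx": 28,"dy": -25,"dz": 0.5,"wx": -0.03,"wy": 0.3,"wz": 0.13,"grip": 4.5},
    {"dx": 32,"dy": -29,"dz": 0.5,"wx": -0.04,"wy": 0.38,"wz": 0.16,"grip": 4.5},
    {"dx": 36,"dy": -32.5,"dz": 0.5,"wx": -0.05,"wy": 0.46,"wz": 0.19,"grip": 4.5},
    {"dx": 40,"dy": -36,"dz": 0.5,"wx": -0.067,"wy": 0.556,"wz": 0.228,"grip": 4.5},
  ],
)

```text
validation failed for argument at $.in...
```

```bash
python3 - <<'E'
from h import *
p,Rg=graspTCP([-.013,.130,.090],a,.10); inc(p,Rg)
E
```

```text
cm [ 58.66 -52.91   7.28] rot [-0.0674  0.5561  0.2282] goal [0.5424 0.2253 0.1587]
```

Request:
arm_command(
  increments=[
    {"dx": 4,"dy": -3.2,"dz": 0,"wx": 0,"wy": 0,"wz": 0,"grip": 4.5},
    {"dx": 8,"dy": -7,"dz": 0,"wx": 0,"wy": 0,"wz": 0,"grip": 4.5},
    {"dx": 12,"dy": -10.5,"dz": 0,"wx": 0,"wy": 0,"wz": 0,"grip": 4.5},
    {"dx": 16,"dy": -14,"dz": 0,"wx": 0,"wy": 0,"wz": 0,"grip": 4.5},
    {"dx": 20,"dy": -18,"dz": 0,"wx": 0,"wy": 0.1,"wz": 0.05,"grip": 4.5},
    {"dx": 24,"dy": -21.5,"dz": 0.5,"wx": -0.02,"wy": 0.2,"wz": 0.1,"grip": 4.5},
    {"dx": 28,"dy": -25,"dz": 0.5,"wx": -0.03,"wy": 0.3,"wz": 0.13,"grip": 4.5},
    {"dx": 32,"dy": -29,"dz": 0.5,"wx": -0.04,"wy": 0.38,"wz": 0.16,"grip": 4.5},
    {"dx": 36,"dy": -32.5,"dz": 0.5,"wx": -0.05,"wy": 0.46,"wz": 0.19,"grip": 4.5},
    {"dx": 40,"dy": -36,"dz": 0.5,"wx": -0.067,"wy": 0.556,"wz": 0.228,"grip": 4.5},
  ],
)

```text
clock: 1.1
eef_pos: [0.406, -0.0299, 0.2271]
tool_rot: [0.959, 0.05, 0.278, -0.014]
ft_force: [0.8, 0.6, -0.6]
grip_width: 0.0449
grasp_force: 0.0
```

```bash
python3 - <<'E'
from h import *
p,Rg=graspTCP([-.013,.130,.090],a,.10); inc(p,Rg)
E
```

```text
cm [ 10.07 -23.95  14.46] rot [ 0.0019 -0.0055 -0.0024] goal [0.5424 0.2253 0.1587]
```

Request:
arm_command(
  increments=[
    {"dx": 1.5,"dy": -3,"dz": 1,"wx": 0,"wy": 0,"wz": 0,"grip": 4.5},
    {"dx": 3,"dy": -7,"dz": 2.5,"wx": 0,"wy": 0,"wz": 0,"grip": 4.5},
    {"dx": 4.5,"dy": -10.5,"dz": 4.5,"wx": 0,"wy": 0,"wz": 0,"grip": 4.5},
    {"dx": 6,"dy": -14,"dz": 7,"wx": 0,"wy": 0,"wz": 0,"grip": 4.5},
    {"dx": 7.5,"dy": -17.5,"dz": 9.5,"wx": 0,"wy": 0,"wz": 0,"grip": 4.5},
    {"dx": 9,"dy": -21,"dz": 12,"wx": 0,"wy": -0.005,"wz": -0.002,"grip": 4.5},
    {"dx": 10.07,"dy": -23.95,"dz": 14.4,"wx": 0.002,"wy": -0.005,"wz": -0.002,"grip": 4.5},
    {"dx": 10.07,"dy": -23.95,"dz": 14.4,"wx": 0.002,"wy": -0.005,"wz": -0.002,"grip": 4.5},
  ],
)

```text
clock: 1.9
eef_pos: [0.5434, 0.0991, 0.1663]
tool_rot: [0.958, 0.087, 0.271, -0.024]
ft_force: [-0.1, -0.2, 0.3]
grip_width: 0.045
grasp_force: 0.0
```

```bash
python3 - <<'E'
from h import *
fin=[-.013,.130,.090]
p,Rg=graspTCP(fin,a,.10); inc(p,Rg)
p,Rg=graspTCP(fin,a,0); inc(p,Rg)
c=cal('wrist'); im,d=viewer.camera('wrist'); cv2.imwrite('pics/w1.png',im[:,:,::-1]); np.save('w1.npy',d)
print({k:v for k,v in c[0].items() if k!='view'})
yy,xx=np.mgrid[0:420,0:560]; P=deproj('wrist',np.c_[xx.ravel(),yy.ravel()],d,c); J=toj(P)
m=(abs(J[:,2]-.107)<.005)&(abs(J[:,0])<.04)&(abs(J[:,1]-.13)<.035)&(d.ravel()>0)&(im.reshape(-1,3).max(1)<90)
print(m.sum(),np.percentile(J[m],[2,50,98],axis=0).round(4), proj('wrist',tow(fin),c))
# bar top profile along y
for lo,hi in [(-.062,-.05),(-.05,-.038)]:
  m=(J[:,0]>lo-.003)&(J[:,0]<hi-.003)&(J[:,2]>.042)&(J[:,2]<.05)&(d.ravel()>0)
  h,e=np.histogram(J[m,1],bins=np.arange(-.05,.2,.004)); print(dict(zip((e[:-1]*1000).round().astype(int).tolist(),h.tolist())))
E
```

```text
cm [  1.46 -12.43   1.78] rot [-0.0378  0.0064  0.0627] goal [0.5424 0.2253 0.1587]
cm [  1.51 -12.05  11.77] rot [-0.0378  0.0064  0.0627] goal [0.5951 0.231  0.0739]
{'fovy': 61.79589775065833, 'cx': 277.49806653872974, 'cy': 211.26027298407055}
1407 [[-0.0226  0.1209  0.1026]
 [-0.0059  0.1279  0.1071]
 [ 0.0112  0.1373  0.1086]] [[108.64604724 194.03329451]]
{-50: 0, -46: 0, -42: 0, -38: 6, -34: 51, -30: 49, -26: 53, -22: 50, -18: 0, -14: 0, -10: 0, -6: 25, -2: 51, 2: 50, 6: 53, 10: 51, 14: 50, 18: 43, 22: 0, 26: 0, 30: 0, 34: 30, 38: 52, 42: 50, 46: 22, 50: 23, 54: 23, 58: 26, 62: 0, 66: 0, 70: 0, 74: 41, 78: 47, 82: 52, 86: 53, 90: 47, 94: 55, 98: 47, 102: 50, 106: 53, 110: 52, 114: 47, 118: 28, 122: 35, 126: 2, 130: 0, 134: 0, 138: 0, 142: 0, 146: 12, 150: 68, 154: 45, 158: 51, 162: 52, 166: 48, 170: 51, 174: 29, 178: 56, 182: 43, 186: 53, 190: 53, 194: 54}
{-50: 0, -46: 0, -42: 0, -38: 13, -34: 72, -30: 75, -26: 75, -22: 64, -18: 0, -14: 0, -10: 0, -6: 32, -2: 75, 2: 74, 6: 73, 10: 74, 14: 75, 18: 56, 22: 0, 26: 0, 30: 0, 34: 41, 38: 73, 42: 72, 46: 73, 50: 75, 54: 70, 58: 61, 62: 0, 66: 0, 70: 0, 74: 54, 78: 70, 82: 70, 86: 69, 90: 77, 94: 70, 98: 72, 102: 72, 106: 71, 110: 76, 114: 71, 118: 37, 122: 58, 126: 0, 130: 0, 134: 0, 138: 0, 142: 0, 146: 9, 150: 100, 154: 74, 158: 69, 162: 70, 166: 77, 170: 72, 174: 28, 178: 55, 182: 53, 186: 53, 190: 47, 194: 49}
```

View pics/w1.png

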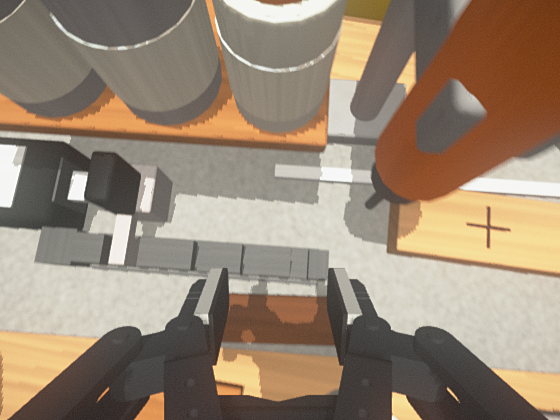

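The wrist view shows the fin at (112,180), the pawl arm at (120,240), the notches at (195,252), (242,258) and (307,262), and the cross at (488,227). Depth puts the fin at y≈129 mm and the middle notch at ≈28 mm, so the draw is about 101.5 mm, as the text says.

```bash
python3 - <<'E'
from h import *
fin=[-.013,.129,.090]
print(monitor.get_obs()['joint_vel'].round(3),monitor.get_obs()['joint_pos'].round(2),monitor.get_obs()['eef_pos'])
p,Rg=graspTCP(fin,a,.10); inc(p,Rg)
E
```

```text
[-0.008 -0.049 -0.023  0.045 -0.003  0.002] [ 0.18  0.04 -0.59  0.39 -0.    3.14] [0.54428638 0.09942527 0.16581617]
cm [  1.4  -12.31   1.69] rot [-0.0381  0.0065  0.0629] goal [0.5425 0.2243 0.1587]
```

The last joint is at its limit (3.14), so I'll take the half turn and use the other, equivalent grasp.

Request:
arm_command(
  increments=[
    {"dx": 0,"dy": 0,"dz": -2,"wx": 0,"wy": 0,"wz": -0.1,"grip": 4.5},
    {"dx": 0,"dy": 0,"dz": -4,"wx": 0,"wy": 0,"wz": -0.25,"grip": 4.5},
    {"dx": 0,"dy": 0,"dz": -5,"wx": 0,"wy": 0,"wz": -0.4,"grip": 4.5},
    {"dx": 0,"dy": 0,"dz": -5,"wx": 0,"wy": 0,"wz": -0.55,"grip": 4.5},
    {"dx": 0,"dy": 0,"dz": -5,"wx": 0,"wy": 0,"wz": -0.7,"grip": 4.5},
    {"dx": 0,"dy": 0,"dz": -5,"wx": 0,"wy": 0,"wz": -0.85,"grip": 4.5},
    {"dx": 0,"dy": 0,"dz": -5,"wx": 0,"wy": 0,"wz": -1.0,"grip": 4.5},
    {"dx": 0,"dy": 0,"dz": -5,"wx": 0,"wy": 0,"wz": -1.15,"grip": 4.5},
    {"dx": 0,"dy": 0,"dz": -5,"wx": 0,"wy": 0,"wz": -1.3,"grip": 4.5},
    {"dx": 0,"dy": 0,"dz": -5,"wx": 0,"wy": 0,"wz": -1.45,"grip": 4.5},
  ],
)

```text
clock: 2.95
eef_pos: [0.5164, 0.0938, 0.2098]
tool_rot: [0.657, 0.702, 0.219, 0.163]
ft_force: [0.1, 0.4, -0.3]
grip_width: 0.0451
grasp_force: 0.0
```

```bash
cat >> h.py <<'E'
_tr=toolR
def toolR(a,yaw=None): return _tr(a,yaw)@np.diag([-1,-1,1.])
E
python3 - <<'E'
from h import *
fin=[-.013,.129,.090]
o=monitor.get_obs(); print(o['joint_pos'].round(3),o['eef_pos'])
p,Rg=graspTCP(fin,a,.10); inc(p,Rg)
E
```

```text
[ 0.18  -0.074 -0.567  0.525 -0.     1.684] [0.51638212 0.09378978 0.20982684]
cm [12.46  0.08  6.92] rot [ 0.0231 -0.0356 -1.6231] goal [0.5425 0.2243 0.1587]
```

Request:
arm_command(
  increments=[
    {"dx": 1,"dy": 0,"dz": 0,"wx": 0,"wy": 0,"wz": -0.14,"grip": 4.5},
    {"dx": 2,"dy": 0,"dz": 0,"wx": 0,"wy": 0,"wz": -0.29,"grip": 4.5},
    {"dx": 3.5,"dy": 0,"dz": 0,"wx": 0,"wy": 0,"wz": -0.43,"grip": 4.5},
    {"dx": 5,"dy": 0,"dz": 0,"wx": 0,"wy": 0,"wz": -0.58,"grip": 4.5},
    {"dx": 6.5,"dy": 0,"dz": 0,"wx": 0,"wy": 0,"wz": -0.72,"grip": 4.5},
    {"dx": 8,"dy": 0,"dz": 1,"wx": 0,"wy": 0,"wz": -0.87,"grip": 4.5},
    {"dx": 9.5,"dy": 0,"dz": 2,"wx": 0,"wy": 0,"wz": -1.01,"grip": 4.5},
    {"dx": 11,"dy": 0,"dz": 3,"wx": 0.01,"wy": -0.02,"wz": -1.16,"grip": 4.5},
    {"dx": 12,"dy": 0,"dz": 4,"wx": 0.02,"wy": -0.03,"wz": -1.3,"grip": 4.5},
    {"dx": 12.46,"dy": 0,"dz": 4.5,"wx": 0.023,"wy": -0.036,"wz": -1.45,"grip": 4.5},
  ],
)

```text
clock: 3.95
eef_pos: [0.5303, 0.223, 0.1788]
tool_rot: [0.031, 0.961, 0.038, 0.271]
ft_force: [0.2, -0.1, 0.1]
grip_width: 0.0449
grasp_force: 0.0
```

```bash
python3 - <<'E'
from h import *
fin=[-.013,.129,.090]
o=monitor.get_obs(); print(o['joint_pos'].round(3),o['eef_pos'])
p,Rg=graspTCP(fin,a,.07); inc(p,Rg)
E
```

```text
[ 0.507  0.086 -0.493  0.473 -0.208  0.516] [0.53027931 0.22296178 0.17878589]
cm [0.   0.01 5.36] rot [-0.0018 -0.0033 -0.172 ] goal [0.5583 0.226  0.1333]
```

Request:
arm_command(
  increments=[
    {"dx": 0,"dy": 0,"dz": 1,"wx": 0,"wy": 0,"wz": -0.1,"grip": 4.5},
    {"dx": 0,"dy": 0,"dz": 3,"wx": -0.002,"wy": -0.003,"wz": -0.172,"grip": 4.5},
    {"dx": 0,"dy": 0,"dz": 5.36,"wx": -0.002,"wy": -0.003,"wz": -0.172,"grip": 4.5},
    {"dx": 0,"dy": 0,"dz": 5.36,"wx": -0.002,"wy": -0.003,"wz": -0.172,"grip": 4.5},
    {"dx": 0,"dy": 0,"dz": 5.36,"wx": -0.002,"wy": -0.003,"wz": -0.172,"grip": 4.5},
  ],
)

```text
clock: 4.45
eef_pos: [0.5582, 0.2246, 0.1335]
tool_rot: [-0.048, 0.96, 0.016, 0.275]
ft_force: [-1.1, 0.4, -0.1]
grip_width: 0.0449
grasp_force: 0.0
```

```bash
python3 - <<'E'
from h import *
fin=[-.013,.129,.090]
p,Rg=graspTCP(fin,a,0); inc(p,Rg)
c=cal('wrist'); im,d=viewer.camera('wrist'); cv2.imwrite('pics/w2.png',im[:,:,::-1])
E
```

```text
cm [-0.02  0.14  7.04] rot [-0.0006 -0.001  -0.0072] goal [0.5952 0.23   0.0739]
```

View pics/w2.png

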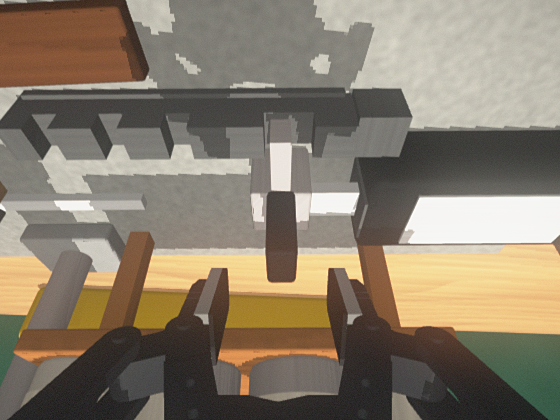

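The fin (281,235) lies centred between the fingers (about 278). I'll advance and close.

Request:
arm_command(
  increments=[
    {"dx": 0,"dy": 0.1,"dz": 1.5,"wx": 0,"wy": 0,"wz": -0.007,"grip": 4.5},
    {"dx": 0,"dy": 0.14,"dz": 3.5,"wx": 0,"wy": 0,"wz": -0.007,"grip": 4.5},
    {"dx": 0,"dy": 0.14,"dz": 5.5,"wx": 0,"wy": 0,"wz": -0.007,"grip": 4.5},
    {"dx": 0,"dy": 0.14,"dz": 7.04,"wx": 0,"wy": 0,"wz": -0.007,"grip": 4.5},
    {"dx": 0,"dy": 0.14,"dz": 7.04,"wx": 0,"wy": 0,"wz": -0.007,"grip": 4.5},
    {"dx": 0,"dy": 0.14,"dz": 7.04,"wx": 0,"wy": 0,"wz": -0.007,"grip": 4.5},
  ],
)

```text
clock: 5.1
eef_pos: [0.596, 0.2307, 0.0754]
tool_rot: [-0.052, 0.96, 0.015, 0.276]
ft_force: [0.6, -0.1, 0.4]
grip_width: 0.0451
grasp_force: 0.0
```

Request:
arm_command(
  increments=[
    {"dx": 0,"dy": 0,"dz": 0,"wx": 0,"wy": 0,"wz": 0,"grip": 3},
    {"dx": 0,"dy": 0,"dz": 0,"wx": 0,"wy": 0,"wz": 0,"grip": 2.4},
    {"dx": 0,"dy": 0,"dz": 0,"wx": 0,"wy": 0,"wz": 0,"grip": 1.5},
    {"dx": 0,"dy": 0,"dz": 0,"wx": 0,"wy": 0,"wz": 0,"grip": 1},
    {"dx": 0,"dy": 0,"dz": 0,"wx": 0,"wy": 0,"wz": 0,"grip": 0.5},
    {"dx": 0,"dy": 0,"dz": 0,"wx": 0,"wy": 0,"wz": 0,"grip": 0.5},
    {"dx": 0,"dy": 0,"dz": 0,"wx": 0,"wy": 0,"wz": 0,"grip": 0.5},
  ],
)

```text
clock: 5.8
eef_pos: [0.5962, 0.2307, 0.0758]
tool_rot: [-0.052, 0.959, 0.015, 0.277]
ft_force: [-3.7, -0.4, 5.8]
grip_width: 0.0173
grasp_force: 58.3
```

```bash
python3 - <<'E'
from h import *
o=monitor.get_obs(); print(o['eef_pos'],o['grip_width'],o['grasp_force'],o['ft_force'],o['joint_pos'].round(2)); print('tcp jig',toj(o['eef_pos']))
Rg=toolR(a); fin=[-.013,.129,.090]; p=graspTCP(fin,a,0)[0]; inc(p,Rg)
q=np.array(o['eef_pos'])
ey=tow([0,1,0])[0]-tow([0,0,0])[0]
inc(q+[0,0,.017],Rg); inc(q+[0,0,.017]-ey*.1015,Rg); inc(q-ey*.1015,Rg)
E
```

```text
[0.5962356 0.2307349 0.0758298] 0.01733976616640412 58.25207769870758 [-3.68611747 -0.4012745   5.77674965] [ 0.46  0.34 -0.5   0.2  -0.18  0.3 ]
tcp jig [[-0.0018324   0.12961307  0.0758298 ]]
cm [ 0.2  -0.06  0.11] rot [ 0.0004  0.0028 -0.0004] goal [0.5952 0.23   0.0739]
cm [-0.9   0.   -1.44] rot [ 0.0004  0.0028 -0.0004] goal [0.5962 0.2307 0.0928]
cm [ -0.91 -10.15  -1.44] rot [ 0.0004  0.0028 -0.0004] goal [0.6072 0.1298 0.0928]
cm [ -0.   -10.15  -0.  ] rot [ 0.0004  0.0028 -0.0004] goal [0.6072 0.1298 0.0758]
```

Request:
arm_command(
  increments=[
    {"dx": -0.25,"dy": 0,"dz": -0.4,"wx": 0,"wy": 0,"wz": 0,"grip": 0.5},
    {"dx": -0.5,"dy": 0,"dz": -0.8,"wx": 0,"wy": 0,"wz": 0,"grip": 0.5},
    {"dx": -0.7,"dy": 0,"dz": -1.1,"wx": 0,"wy": 0,"wz": 0,"grip": 0.5},
    {"dx": -0.9,"dy": 0,"dz": -1.44,"wx": 0,"wy": 0,"wz": 0,"grip": 0.5},
    {"dx": -0.9,"dy": 0,"dz": -1.44,"wx": 0,"wy": 0,"wz": 0,"grip": 0.5},
    {"dx": -0.9,"dy": 0,"dz": -1.44,"wx": 0,"wy": 0,"wz": 0,"grip": 0.5},
  ],
)

```text
clock: 6.4
eef_pos: [0.5961, 0.2307, 0.0916]
tool_rot: [-0.052, 0.96, 0.015, 0.276]
ft_force: [1.6, 1.5, -2.2]
grip_width: 0.0173
grasp_force: 58.9
```

```bash
cat > chk.py <<'E'
from h import *
o=monitor.get_obs(); print(o['clock'],toj(o['eef_pos']),o['grip_width'],o['grasp_force'],o['ft_force'].round(1))
n='top'; im,d=viewer.camera(n)
yy,xx=np.mgrid[0:420,0:560]
J=toj(deproj(n,np.c_[xx.ravel(),yy.ravel()],d)); g=im.reshape(-1,3)
m=(J[:,0]>-.062)&(J[:,0]<-.036)&(J[:,1]>-.03)&(J[:,1]<.17)&(J[:,2]>.042)&(g.min(1)>105)
q=J[m]; print('pawl',m.sum(),np.percentile(q,[5,50,95],axis=0).round(4) if m.sum() else '')
E
python3 chk.py
```

```text
6.4 [[-0.00195808  0.12956436  0.09158468]] 0.017322589769607183 58.87398540973663 [ 1.6  1.5 -2.2]
pawl 0
```

Request:
arm_command(
  increments=[
    {"dx": 0,"dy": -0.7,"dz": 0,"wx": 0,"wy": 0,"wz": 0,"grip": 0.5},
    {"dx": 0,"dy": -2,"dz": 0,"wx": 0,"wy": 0,"wz": 0,"grip": 0.5},
    {"dx": 0,"dy": -3.5,"dz": 0,"wx": 0,"wy": 0,"wz": 0,"grip": 0.5},
    {"dx": 0,"dy": -5,"dz": 0,"wx": 0,"wy": 0,"wz": 0,"grip": 0.5},
    {"dx": 0,"dy": -6.5,"dz": 0,"wx": 0,"wy": 0,"wz": 0,"grip": 0.5},
    {"dx": 0,"dy": -8,"dz": 0,"wx": 0,"wy": 0,"wz": 0,"grip": 0.5},
    {"dx": 0,"dy": -9.2,"dz": 0,"wx": 0,"wy": 0,"wz": 0,"grip": 0.5},
    {"dx": 0,"dy": -10.2,"dz": 0,"wx": 0,"wy": 0,"wz": 0,"grip": 0.5},
    {"dx": 0,"dy": -10.2,"dz": 0,"wx": 0,"wy": 0,"wz": 0,"grip": 0.5},
    {"dx": 0,"dy": -10.2,"dz": 0,"wx": 0,"wy": 0,"wz": 0,"grip": 0.5},
  ],
)

```text
clock: 7.45
eef_pos: [0.6069, 0.1317, 0.0916]
tool_rot: [-0.053, 0.96, 0.018, 0.276]
ft_force: [1.0, 9.5, -1.2]
grip_width: 0.0169
grasp_force: 58.9
```

```bash
python3 chk.py; python3 - <<'E'
from h import *
im,d=viewer.camera('wrist'); cv2.imwrite('pics/w3.png',im[:,:,::-1])
im,d=viewer.camera('scene'); 
E
```

```text
7.45 [[-0.00188972  0.02995734  0.09161029]] 0.01688912350873329 58.91837239265442 [ 1.   9.5 -1.2]
pawl 0
```

View pics/w3.png

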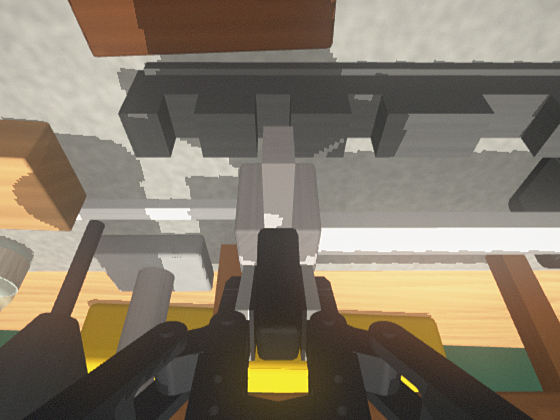

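The pawl arm (275,155) stands over the middle notch, with the other two visible at (170,125) and (385,130). The measured draw is 99.6 mm, so I'll add 2 mm and lower.

Request:
arm_command(
  increments=[
    {"dx": 0,"dy": -0.2,"dz": 0,"wx": 0,"wy": 0,"wz": 0,"grip": 0.5},
    {"dx": 0,"dy": -0.2,"dz": 0,"wx": 0,"wy": 0,"wz": 0,"grip": 0.5},
    {"dx": 0.2,"dy": -0.2,"dz": 0.35,"wx": 0,"wy": 0,"wz": 0,"grip": 0.5},
    {"dx": 0.45,"dy": -0.2,"dz": 0.7,"wx": 0,"wy": 0,"wz": 0,"grip": 0.5},
    {"dx": 0.45,"dy": -0.2,"dz": 0.7,"wx": 0,"wy": 0,"wz": 0,"grip": 0.5},
    {"dx": 0.45,"dy": -0.2,"dz": 0.7,"wx": 0,"wy": 0,"wz": 0,"grip": 0.5},
  ],
)

```text
clock: 8.2
eef_pos: [0.6071, 0.1302, 0.0832]
tool_rot: [-0.053, 0.96, 0.018, 0.276]
ft_force: [1.3, 9.2, -2.7]
grip_width: 0.0174
grasp_force: 59.0
```

```bash
python3 chk.py
```

```text
8.2 [[-0.00191731  0.02848462  0.08319155]] 0.017392287406472338 58.95407259464264 [ 1.3  9.2 -2.7]
pawl 0
```

Request:
arm_command(
  increments=[
    {"dx": 0.2,"dy": 0,"dz": 0.3,"wx": 0,"wy": 0,"wz": 0,"grip": 0.5},
    {"dx": 0.4,"dy": 0,"dz": 0.6,"wx": 0,"wy": 0,"wz": 0,"grip": 0.5},
    {"dx": 0.43,"dy": 0,"dz": 0.7,"wx": 0,"wy": 0,"wz": 0,"grip": 0.5},
    {"dx": 0.43,"dy": 0,"dz": 0.7,"wx": 0,"wy": 0,"wz": 0,"grip": 0.5},
  ],
)

```text
clock: 8.65
eef_pos: [0.6071, 0.1303, 0.0759]
tool_rot: [-0.054, 0.959, 0.018, 0.276]
ft_force: [-3.3, 7.6, 3.4]
grip_width: 0.0172
grasp_force: 60.3
```

```bash
python3 chk.py
```

```text
8.65 [[-0.00184182  0.02859124  0.0758753 ]] 0.017234610752771617 60.28192162513733 [-3.3  7.6  3.4]
pawl 0
```

Request:
arm_command(
  increments=[
    {"dx": 0,"dy": 0.05,"dz": 0,"wx": 0,"wy": 0,"wz": 0,"grip": 0.5},
    {"dx": 0,"dy": 0.12,"dz": 0,"wx": 0,"wy": 0,"wz": 0,"grip": 0.5},
    {"dx": 0,"dy": 0.12,"dz": 0,"wx": 0,"wy": 0,"wz": 0,"grip": 0.5},
    {"dx": 0,"dy": 0.12,"dz": 0,"wx": 0,"wy": 0,"wz": 0,"grip": 1.8},
    {"dx": 0,"dy": 0.12,"dz": 0,"wx": 0,"wy": 0,"wz": 0,"grip": 2.4},
    {"dx": 0,"dy": 0.12,"dz": 0,"wx": 0,"wy": 0,"wz": 0,"grip": 3.5},
    {"dx": 0,"dy": 0.12,"dz": 0,"wx": 0,"wy": 0,"wz": 0,"grip": 4.5},
    {"dx": 0,"dy": 0.12,"dz": 0,"wx": 0,"wy": 0,"wz": 0,"grip": 4.5},
  ],
)

```text
clock: 9.5
eef_pos: [0.6069, 0.128, 0.0747]
tool_rot: [-0.051, 0.96, 0.015, 0.276]
ft_force: [-0.6, 0.2, 0.8]
grip_width: 0.045
grasp_force: 0.0
```

Request:
arm_command(
  increments=[
    {"dx": 0,"dy": 0,"dz": -1,"wx": 0,"wy": 0,"wz": 0,"grip": 4.5},
    {"dx": 0,"dy": 0,"dz": -3,"wx": 0,"wy": 0,"wz": 0,"grip": 4.5},
    {"dx": 0,"dy": 0,"dz": -6,"wx": 0,"wy": 0,"wz": 0,"grip": 4.5},
    {"dx": 0,"dy": 0,"dz": -10,"wx": 0,"wy": 0,"wz": 0,"grip": 4.5},
    {"dx": 0,"dy": 0,"dz": -14,"wx": 0,"wy": 0,"wz": 0,"grip": 4.5},
    {"dx": 0,"dy": 0,"dz": -14,"wx": 0,"wy": 0,"wz": 0,"grip": 4.5},
  ],
)

```text
clock: 10.1
eef_pos: [0.534, 0.1208, 0.2]
tool_rot: [-0.052, 0.958, 0.016, 0.28]
ft_force: [0.8, 0.2, 0.1]
grip_width: 0.0453
grasp_force: 0.0
```

```bash
python3 - <<'E'
from h import *
yy,xx=np.mgrid[0:420,0:560]
o=monitor.get_obs(); print(o['clock'],toj(o['eef_pos']),o['joint_pos'].round(2))
c=cal('wrist'); im,d=viewer.camera('wrist'); cv2.imwrite('pics/w4.png',im[:,:,::-1])
J=toj(deproj('wrist',np.c_[xx.ravel(),yy.ravel()],d,c)); g=im.reshape(-1,3)
m=(J[:,2]>.096)&(J[:,2]<.13)&(abs(J[:,0]+.006)<.03)&(abs(J[:,1]-.029)<.04)&(g.max(1)<100)
print('fin',m.sum(),np.percentile(J[m],[2,50,98],axis=0).round(4))
for n in['top','scene']:
    im2,d2=viewer.camera(n); J=toj(deproj(n,np.c_[xx.ravel(),yy.ravel()],d2)); hsv=cv2.cvtColor(im2,cv2.COLOR_RGB2HSV).reshape(-1,3)
    m=(abs(J[:,0]+.01)<.06)&(J[:,1]>-.31)&(J[:,1]<-.06)&(abs(J[:,2]-.042)<.007)&(hsv[:,1]>60)
    r=cv2.minAreaRect((J[m,:2]*1000).astype(np.float32)); print(n,'strip',r,np.median(J[m,2]))
    m=(J[:,2]>.096)&(J[:,2]<.13)&(abs(J[:,0]+.006)<.03)&(abs(J[:,1]-.029)<.04)&(im2.reshape(-1,3).max(1)<90)
    if m.sum(): print(n,'fin',m.sum(),np.percentile(J[m],[2,50,98],axis=0).round(4))
E
```

```text
10.1 [[-0.0755277   0.02698101  0.20003687]] [ 0.27 -0.02 -0.55  0.47 -0.09  0.14]
fin 743 [[-0.0235  0.0219  0.0968]
 [-0.0171  0.0296  0.107 ]
 [ 0.0073  0.0384  0.1082]]
top strip ((-10.108776092529297, -193.26690673828125), (199.17164611816406, 61.6374397277832), 85.97730255126953) 0.042403212399906076
top fin 113 [[-0.0233  0.0207  0.0996]
 [-0.0071  0.0292  0.1068]
 [ 0.0104  0.0379  0.1123]]
scene strip ((-10.770936965942383, -190.8101806640625), (201.3517608642578, 59.65884017944336), 86.6951675415039) 0.041394341263641055
scene fin 106 [[-0.0225  0.0242  0.0967]
 [-0.0067  0.0332  0.106 ]
 [ 0.0112  0.0409  0.1101]]
```

View pics/w4.png

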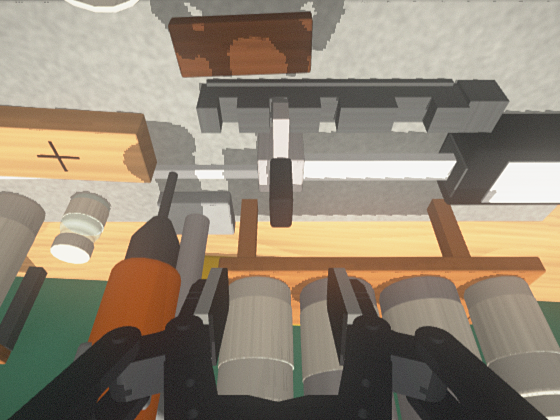

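The stop sits down in the middle notch: the fin is at (280,190) and measures y≈29.6, z≈107 mm, with the other notches open beside it. Next is the strip (centre jig −10.5, −192 mm, yaw ≈ −0.065).

```bash
python3 - <<'E'
from h import *
yaw=JY-.065
def vert(yaw): # tool x along strip +y, z down
    x=np.array([-np.sin(yaw),np.cos(yaw),0]); z=np.array([0,0,-1.]); return np.c_[x,np.cross(z,x),z]
Rg=vert(yaw); inc(tow([-.14,-.19,.20])[0],Rg)
P=np.load('Ptop.npy').reshape(-1,3); J=toj(P)
for nm,lo,hi in [('tall',[.03,-.34,.10],[.16,-.12,.3]),('mid',[.03,-.34,.06],[.16,-.12,.08])]:
    m=np.all((J>lo)&(J<hi),1); print(nm,m.sum(),np.percentile(J[m],[2,50,98],axis=0).round(3).tolist())
E
```

```text
cm [  5.03 -21.66  -3.89] rot [0.4574 0.428  1.5883] goal [ 0.4933 -0.1019  0.2   ]
tall 678 [[0.071, -0.3, 0.106], [0.09, -0.272, 0.18], [0.12, -0.25, 0.186]]
mid 108 [[0.071, -0.294, 0.06], [0.079, -0.205, 0.075], [0.109, -0.172, 0.08]]
```

Request:
arm_command(
  increments=[
    {"dx": 0.4,"dy": -1.8,"dz": -1,"wx": 0.039,"wy": 0.036,"wz": 0.135,"grip": 7.6},
    {"dx": 0.9,"dy": -3.7,"dz": -2,"wx": 0.078,"wy": 0.073,"wz": 0.27,"grip": 7.6},
    {"dx": 1.3,"dy": -5.5,"dz": -3,"wx": 0.117,"wy": 0.109,"wz": 0.405,"grip": 7.6},
    {"dx": 1.7,"dy": -7.4,"dz": -4,"wx": 0.155,"wy": 0.146,"wz": 0.54,"grip": 7.6},
    {"dx": 2.1,"dy": -9.2,"dz": -4,"wx": 0.194,"wy": 0.182,"wz": 0.675,"grip": 7.6},
    {"dx": 2.6,"dy": -11,"dz": -4,"wx": 0.233,"wy": 0.218,"wz": 0.81,"grip": 7.6},
    {"dx": 3,"dy": -12.9,"dz": -4,"wx": 0.272,"wy": 0.255,"wz": 0.945,"grip": 7.6},
    {"dx": 3.4,"dy": -14.7,"dz": -4,"wx": 0.311,"wy": 0.291,"wz": 1.08,"grip": 7.6},
    {"dx": 3.8,"dy": -16.6,"dz": -4,"wx": 0.35,"wy": 0.328,"wz": 1.215,"grip": 7.6},
    {"dx": 4.3,"dy": -18.4,"dz": -4,"wx": 0.389,"wy": 0.364,"wz": 1.35,"grip": 7.6},
  ],
)

```text
clock: 11.25
eef_pos: [0.4953, -0.0694, 0.2025]
tool_rot: [0.602, 0.797, 0.001, 0.044]
ft_force: [0.4, 0.0, 0.2]
grip_width: 0.0763
grasp_force: 0.0
```

```bash
cat >> h.py <<'E'
def vert(yaw):
    x=np.array([-np.sin(yaw),np.cos(yaw),0]); z=np.array([0,0,-1.]); return np.c_[x,np.cross(z,x),z]
E
python3 - <<'E'
from h import *
o=monitor.get_obs(); print(toj(o['eef_pos']),o['joint_pos'].round(2))
inc(tow([-.0155,-.267,.13])[0],vert(JY-.065))
E
```

```text
[[-0.13454592 -0.15793715  0.20245135]] [-0.11  0.2  -0.13  1.17 -0.04  1.18]
cm [-12.2    9.48   8.64] rot [0.0628 0.0619 0.2329] goal [ 0.6254 -0.165   0.13  ]
```

Request:
arm_command(
  increments=[
    {"dx": -3,"dy": 0.5,"dz": 1,"wx": 0.03,"wy": 0.03,"wz": 0.1,"grip": 7.6},
    {"dx": -6,"dy": 2,"dz": 2.5,"wx": 0.063,"wy": 0.062,"wz": 0.233,"grip": 7.6},
    {"dx": -9,"dy": 4.5,"dz": 4.5,"wx": 0.063,"wy": 0.062,"wz": 0.233,"grip": 7.6},
    {"dx": -11.5,"dy": 7.5,"dz": 6.5,"wx": 0.063,"wy": 0.062,"wz": 0.233,"grip": 7.6},
    {"dx": -12.2,"dy": 9.48,"dz": 8.6,"wx": 0.063,"wy": 0.062,"wz": 0.233,"grip": 7.6},
    {"dx": -12.2,"dy": 9.48,"dz": 8.6,"wx": 0.063,"wy": 0.062,"wz": 0.233,"grip": 7.6},
    {"dx": -12.2,"dy": 9.48,"dz": 8.6,"wx": 0.063,"wy": 0.062,"wz": 0.233,"grip": 7.6},
  ],
)

```text
clock: 11.95
eef_pos: [0.6252, -0.1635, 0.1298]
tool_rot: [0.69, 0.724, -0.001, -0.0]
ft_force: [-0.1, -0.1, 0.8]
grip_width: 0.076
grasp_force: 0.0
```

```bash
cat > strip.py <<'E'
from h import *
yy,xx=np.mgrid[0:420,0:560]
c=cal('wrist'); im,d=viewer.camera('wrist'); cv2.imwrite('pics/w5.png',im[:,:,::-1])
def rep(n,im,J):
    hsv=cv2.cvtColor(im,cv2.COLOR_RGB2HSV).reshape(-1,3)
    m=(abs(J[:,0])<.06)&(J[:,1]>-.33)&(J[:,1]<.012)&(abs(J[:,2]-.042)<.005)&(hsv[:,1]>60)&(hsv[:,2]>60)
    if m.sum()<50: return
    r=cv2.minAreaRect((J[m,:2]*1000).astype(np.float32)); print(n,'strip',np.round(r[0],1),np.round(r[1],1),round(r[2],2),'z',np.median(J[m,2]).round(4),'y98',np.percentile(J[m,1],[1,99]).round(4))
rep('wrist',im,toj(deproj('wrist',np.c_[xx.ravel(),yy.ravel()],d,c)))
for n in['top','scene']:
    im,d=viewer.camera(n); J=toj(deproj(n,np.c_[xx.ravel(),yy.ravel()],d)); rep(n,im,J)
    m=(J[:,2]>.096)&(J[:,2]<.13)&(abs(J[:,0]+.006)<.03)&(abs(J[:,1]-.029)<.04)&(im.reshape(-1,3).max(1)<90)
    if m.sum(): print(n,'fin',np.percentile(J[m],[2,50,98],axis=0)[:,1:].round(4).tolist())
E
python3 - <<'E'
from h import *
o=monitor.get_obs(); print(toj(o['eef_pos']),o['joint_pos'].round(2))
inc(tow([-.0155,-.267,.020])[0],vert(JY-.065))
E
python3 strip.py
```

```text
[[-0.01551813 -0.26547361  0.12982326]] [-0.26  0.59  0.26  1.25 -0.    1.27]
cm [-0.15  0.03 10.98] rot [-0.0014  0.0001  0.0053] goal [ 0.6254 -0.165   0.02  ]
wrist strip [ -10.3 -212.2] [161.9  60.1] 86.01 z 0.0424 y98 [-0.29   -0.1329]
top strip [  -8.8 -181.4] [175.3  60.9] 85.87 z 0.0423 y98 [-0.2649 -0.0953]
top fin [[0.021, 0.1001], [0.0292, 0.1065], [0.0382, 0.1113]]
scene strip [ -10.7 -190.6] [203.   59.5] 86.39 z 0.0415 y98 [-0.2883 -0.0921]
scene fin [[0.024, 0.0967], [0.0339, 0.1063], [0.0411, 0.1102]]
```

View pics/w5.png

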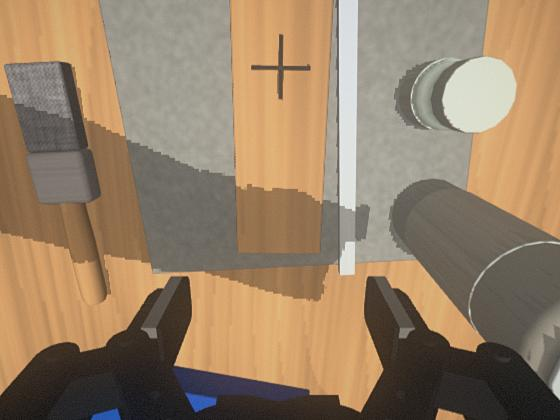

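The strip (280,150) is centred between the fingers, its cross at (281,68), with the fence at (347,140) and the spray can well clear at (480,250). I'll descend and grip.

Request:
arm_command(
  increments=[
    {"dx": -0.15,"dy": 0.03,"dz": 2,"wx": 0,"wy": 0,"wz": 0.005,"grip": 7.6},
    {"dx": -0.15,"dy": 0.03,"dz": 5,"wx": 0,"wy": 0,"wz": 0.005,"grip": 7.6},
    {"dx": -0.15,"dy": 0.03,"dz": 8,"wx": 0,"wy": 0,"wz": 0.005,"grip": 7.6},
    {"dx": -0.15,"dy": 0.03,"dz": 10,"wx": 0,"wy": 0,"wz": 0.005,"grip": 7.6},
    {"dx": -0.15,"dy": 0.03,"dz": 10.9,"wx": 0,"wy": 0,"wz": 0.005,"grip": 7.6},
    {"dx": -0.15,"dy": 0.03,"dz": 10.9,"wx": 0,"wy": 0,"wz": 0.005,"grip": 7.6},
    {"dx": -0.15,"dy": 0.03,"dz": 10.9,"wx": 0,"wy": 0,"wz": 0.005,"grip": 6.6},
    {"dx": -0.15,"dy": 0.03,"dz": 10.9,"wx": 0,"wy": 0,"wz": 0.005,"grip": 6},
    {"dx": -0.15,"dy": 0.03,"dz": 10.9,"wx": 0,"wy": 0,"wz": 0.005,"grip": 5.5},
    {"dx": -0.15,"dy": 0.03,"dz": 10.9,"wx": 0,"wy": 0,"wz": 0.005,"grip": 5},
  ],
)

```text
clock: 13.1
eef_pos: [0.629, -0.1658, 0.027]
tool_rot: [0.692, 0.722, 0.002, 0.004]
ft_force: [-2.0, -0.1, 6.3]
grip_width: 0.0584
grasp_force: 65.2
```

```bash
python3 - <<'E'
from h import *
o=monitor.get_obs(); print(o['eef_pos'],toj(o['eef_pos']),o['ft_force'],o['grip_width'],o['grasp_force'])
z=o['eef_pos'][2]; y=toj(o['eef_pos'])[0,1]
for t in [[-.003,y,z],[-.003,y+.090,z],[.0005,y+.09,z],[.0005,y+.102,z]]: inc(tow(t)[0],vert(JY))
E
python3 strip.py
```

```text
[ 0.62903259 -0.16582854  0.02704229] [[-0.01197214 -0.26817505  0.02704229]] [-1.95794692 -0.14691616  6.2930596 ] 0.05839385949809819 65.21490812301636
cm [0.06 0.9  0.01] rot [ 0.0085  0.0035 -0.0644] goal [ 0.638  -0.1649  0.027 ]
cm [ 9.04  0.32 -0.03] rot [ 0.0085  0.0035 -0.0644] goal [ 0.6283 -0.0754  0.027 ]
cm [ 9.06  0.67 -0.02] rot [ 0.0085  0.0035 -0.0644] goal [ 0.6317 -0.075   0.027 ]
cm [10.26  0.59 -0.03] rot [ 0.0085  0.0035 -0.0644] goal [ 0.6304 -0.0631  0.027 ]
wrist strip [  -8.6 -224.6] [137.3  61.6] 86.74 z 0.0424 y98 [-0.29   -0.1571]
top strip [  -7.2 -173.5] [159.8  60.4] 87.1 z 0.0425 y98 [-0.2479 -0.0952]
top fin [[0.021, 0.1003], [0.0292, 0.1068], [0.0378, 0.1129]]
scene strip [  -8.7 -189.3] [196.7  59.2] 87.19 z 0.0415 y98 [-0.2837 -0.0921]
scene fin [[0.0235, 0.0975], [0.0334, 0.1063], [0.0411, 0.1107]]
```

Height and force show the fence-side fingertip pressing on the fence top, because the tips swing forward on closing. I'll open, come up 1 cm and regrip.

Request:
arm_command(
  increments=[
    {"dx": 0,"dy": 0.1,"dz": 0,"wx": 0,"wy": 0,"wz": 0,"grip": 6.4},
    {"dx": 0,"dy": 0.2,"dz": -0.3,"wx": 0,"wy": 0,"wz": -0.01,"grip": 6.8},
    {"dx": 0,"dy": 0.3,"dz": -0.8,"wx": 0,"wy": 0,"wz": -0.015,"grip": 6.8},
    {"dx": 0,"dy": 0.3,"dz": -1,"wx": 0,"wy": 0,"wz": -0.015,"grip": 6.8},
    {"dx": 0,"dy": 0.3,"dz": -1,"wx": 0,"wy": 0,"wz": -0.015,"grip": 6.8},
  ],
)

```text
clock: 13.75
eef_pos: [0.631, -0.1654, 0.0349]
tool_rot: [0.686, 0.727, 0.001, 0.003]
ft_force: [-0.3, 0.0, -0.7]
grip_width: 0.0682
grasp_force: 0.0
```

```bash
python3 - <<'E'
from h import *
o=monitor.get_obs(); print(toj(o['eef_pos']),o['ft_force'],o['grip_width'])
inc(tow([-.012,-.267,.031])[0],vert(JY-.05))
E
python3 strip.py
```

```text
[[-0.00998127 -0.26793379  0.03490202]] [-0.27600302  0.02884182 -0.68781755] 0.06822219642156258
cm [ 0.08 -0.21  0.39] rot [0.0057 0.0023 0.0005] goal [ 0.6289 -0.1647  0.031 ]
wrist strip [  -7.  -223.8] [139.1  68.1] 87.02 z 0.0424 y98 [-0.2899 -0.1553]
top strip [  -7.3 -173.6] [160.1  60.1] 87.39 z 0.0423 y98 [-0.249  -0.0955]
top fin [[0.0211, 0.1011], [0.0292, 0.107], [0.0377, 0.1116]]
scene strip [  -8.1 -190.8] [200.8  60.1] 87.4 z 0.0414 y98 [-0.2883 -0.0924]
scene fin [[0.024, 0.0973], [0.0335, 0.1064], [0.0414, 0.1104]]
```

Request:
arm_command(
  increments=[
    {"dx": 0,"dy": -0.2,"dz": 0.3,"wx": 0.006,"wy": 0.002,"wz": 0,"grip": 6.8},
    {"dx": 0,"dy": -0.2,"dz": 0.3,"wx": 0.006,"wy": 0.002,"wz": 0,"grip": 6.4},
    {"dx": 0,"dy": -0.2,"dz": 0.3,"wx": 0.006,"wy": 0.002,"wz": 0,"grip": 6},
    {"dx": 0,"dy": -0.2,"dz": 0.3,"wx": 0.006,"wy": 0.002,"wz": 0,"grip": 5.5},
    {"dx": 0,"dy": -0.2,"dz": 0.3,"wx": 0.006,"wy": 0.002,"wz": 0,"grip": 5},
    {"dx": 0,"dy": -0.2,"dz": 0.3,"wx": 0.006,"wy": 0.002,"wz": 0,"grip": 5},
  ],
)

```text
clock: 14.5
eef_pos: [0.6286, -0.1654, 0.0315]
tool_rot: [0.686, 0.727, -0.0, -0.0]
ft_force: [-0.7, -0.3, 1.3]
grip_width: 0.0579
grasp_force: 64.3
```

```bash
python3 - <<'E'
from h import *
o=monitor.get_obs(); print(toj(o['eef_pos']),o['ft_force'],o['grip_width'],o['grasp_force'])
z=o['eef_pos'][2]; y=toj(o['eef_pos'])[0,1]
for t in [[-.003,y,z],[-.003,y+.090,z],[.0005,y+.09,z],[.0005,y+.102,z]]: inc(tow(t)[0],vert(JY))
E
python3 strip.py
```

```text
[[-0.01236617 -0.26774476  0.03151621]] [-0.67615303 -0.29014892  1.31530382] 0.05792733509768534 64.33088421821594
cm [ 0.05  0.94 -0.  ] rot [-0.0011  0.0001 -0.0495] goal [ 0.6379 -0.1644  0.0315]
cm [ 9.04  0.49 -0.  ] rot [-0.0011  0.0001 -0.0495] goal [ 0.6282 -0.075   0.0315]
cm [ 9.05  0.84 -0.  ] rot [-0.0011  0.0001 -0.0495] goal [ 0.6317 -0.0746  0.0315]
cm [10.25  0.78 -0.  ] rot [-0.0011  0.0001 -0.0495] goal [ 0.6304 -0.0627  0.0315]
wrist strip [  -9.2 -224.1] [138.8  60.8] 86.94 z 0.0424 y98 [-0.2901 -0.1559]
top strip [  -7.  -173.8] [160.1  61. ] 86.78 z 0.0423 y98 [-0.2491 -0.0951]
top fin [[0.0207, 0.0992], [0.0293, 0.1063], [0.0379, 0.1125]]
scene strip [  -8.1 -190.8] [200.5  60.3] 86.95 z 0.0414 y98 [-0.2876 -0.0929]
scene fin [[0.0238, 0.0973], [0.0335, 0.1062], [0.041, 0.1092]]
```

Request:
arm_command(
  increments=[
    {"dx": 0.5,"dy": 0.5,"dz": 0,"wx": 0,"wy": 0,"wz": -0.03,"grip": 5},
    {"dx": 1.5,"dy": 0.8,"dz": 0,"wx": 0,"wy": 0,"wz": -0.05,"grip": 5},
    {"dx": 3,"dy": 0.75,"dz": 0,"wx": 0,"wy": 0,"wz": -0.05,"grip": 5},
    {"dx": 4.5,"dy": 0.7,"dz": 0,"wx": 0,"wy": 0,"wz": -0.05,"grip": 5},
    {"dx": 6,"dy": 0.65,"dz": 0,"wx": 0,"wy": 0,"wz": -0.05,"grip": 5},
    {"dx": 7.5,"dy": 0.6,"dz": 0,"wx": 0,"wy": 0,"wz": -0.05,"grip": 5},
    {"dx": 8.6,"dy": 0.5,"dz": 0,"wx": 0,"wy": 0,"wz": -0.05,"grip": 5},
    {"dx": 9,"dy": 0.5,"dz": 0,"wx": 0,"wy": 0,"wz": -0.05,"grip": 5},
    {"dx": 9,"dy": 0.5,"dz": 0,"wx": 0,"wy": 0,"wz": -0.05,"grip": 5},
  ],
)

```text
clock: 15.55
eef_pos: [0.628, -0.0733, 0.0315]
tool_rot: [0.667, 0.745, 0.0, -0.001]
ft_force: [-0.6, 2.3, 4.6]
grip_width: 0.0581
grasp_force: 64.7
```

```bash
python3 - <<'E'
from h import *
o=monitor.get_obs(); print(toj(o['eef_pos']),o['ft_force'],o['grip_width'],o['grasp_force'])
z=o['eef_pos'][2]; y=toj(o['eef_pos'])[0,1]
for t in [[.0005,y,z],[.0005,y+.012,z]]: inc(tow(t)[0],vert(JY))
E
python3 strip.py
```

```text
[[-0.00303487 -0.17607105  0.03145216]] [-0.55473149  2.26230417  4.62395228] 0.05805627632692232 64.67970013618469
cm [-0.    0.35 -0.  ] rot [-0.0014 -0.0026  0.0021] goal [ 0.6315 -0.0729  0.0315]
cm [1.2  0.36 0.  ] rot [-0.0014 -0.0026  0.0021] goal [ 0.6302 -0.061   0.0315]
wrist strip [  -2.  -132.2] [138.5  60.4] 89.73 z 0.0424 y98 [-0.1985 -0.0645]
top strip [ -2.5 -74.1] [144.   59.3] 89.78 z 0.0423 y98 [-0.1405 -0.0035]
top fin [[0.0209, 0.1016], [0.0295, 0.1069], [0.0379, 0.1109]]
scene strip [ -3.4 -96.5] [193.9  60.2] 88.88 z 0.0418 y98 [-0.1889 -0.0006]
scene fin [[0.0239, 0.0972], [0.0331, 0.1063], [0.0412, 0.1111]]
```

Request:
arm_command(
  increments=[
    {"dx": 0.2,"dy": 0.2,"dz": 0,"wx": 0,"wy": 0,"wz": 0,"grip": 5},
    {"dx": 0.5,"dy": 0.35,"dz": 0,"wx": 0,"wy": 0,"wz": 0,"grip": 5},
    {"dx": 0.7,"dy": 0.4,"dz": 0,"wx": 0,"wy": 0,"wz": 0,"grip": 5},
    {"dx": 0.8,"dy": 0.4,"dz": 0,"wx": 0,"wy": 0,"wz": 0,"grip": 5},
    {"dx": 0.8,"dy": 0.4,"dz": 0,"wx": 0,"wy": 0,"wz": 0,"grip": 5},
  ],
)

```text
clock: 16.2
eef_pos: [0.6307, -0.0692, 0.0315]
tool_rot: [0.668, 0.744, -0.002, 0.0]
ft_force: [-1.8, -4.1, 5.6]
grip_width: 0.058
grasp_force: 64.7
```

```bash
python3 - <<'E'
from h import *
o=monitor.get_obs(); print(toj(o['eef_pos']),o['ft_force'],o['grip_width'],o['grasp_force'])
E
python3 strip.py
```

```text
[[ 1.10519561e-04 -1.72336998e-01  3.15040545e-02]] [-1.83140177 -4.10572273  5.57544736] 0.058014482974524446 64.71109628677368
wrist strip [   1.1 -128.9] [138.6  60.4] 89.69 z 0.0424 y98 [-0.195  -0.0691]
top strip [  0.6 -68.1] [139.9  59.8] 89.5 z 0.0422 y98 [-0.1316  0.0006]
top fin [[0.0208, 0.1002], [0.0291, 0.1069], [0.038, 0.1118]]
scene strip [  0.4 -90.4] [192.   60.2] 89.83 z 0.0417 y98 [-0.1828  0.0033]
scene fin [[0.0241, 0.0978], [0.034, 0.1069], [0.0416, 0.1102]]
```

Request:
arm_command(
  increments=[
    {"dx": 0.2,"dy": 0,"dz": 0,"wx": 0,"wy": 0,"wz": 0,"grip": 5},
    {"dx": 0.3,"dy": 0,"dz": 0,"wx": 0,"wy": 0,"wz": 0,"grip": 5},
    {"dx": 0.3,"dy": 0,"dz": 0,"wx": 0,"wy": 0,"wz": 0,"grip": 5},
  ],
)

```text
clock: 16.65
eef_pos: [0.6303, -0.0664, 0.0315]
tool_rot: [0.668, 0.744, -0.002, 0.0]
ft_force: [-3.3, -4.8, 6.1]
grip_width: 0.0578
grasp_force: 64.7
```

```bash
python3 - <<'E'
from h import *
o=monitor.get_obs(); print(toj(o['eef_pos']),o['ft_force'],o['ft_torque'])
E
python3 strip.py
```

```text
[[ 5.36304181e-06 -1.69446625e-01  3.14836232e-02]] [-3.34381183 -4.7909443   6.08504282] [-1.00479385  0.46719368  0.44903455]
wrist strip [   1.1 -126. ] [139.1  60.8] 89.52 z 0.0424 y98 [-0.192  -0.0577]
top strip [  0.5 -64.4] [137.5  59.8] 89.56 z 0.0422 y98 [-0.1284  0.0032]
top fin [[0.0208, 0.0991], [0.0292, 0.1071], [0.0379, 0.1128]]
scene strip [  0.2 -88.4] [192.9  59.8] 89.9 z 0.0415 y98 [-0.1798  0.005 ]
scene fin [[0.0244, 0.0989], [0.0333, 0.1059], [0.0411, 0.111]]
```

Request:
arm_command(
  increments=[
    {"dx": 0.15,"dy": 0,"dz": 0,"wx": 0,"wy": 0,"wz": 0,"grip": 5},
    {"dx": 0.25,"dy": 0,"dz": 0,"wx": 0,"wy": 0,"wz": 0,"grip": 5},
    {"dx": 0.25,"dy": 0,"dz": 0,"wx": 0,"wy": 0,"wz": 0,"grip": 5},
  ],
)

```text
clock: 17.1
eef_pos: [0.63, -0.064, 0.0315]
tool_rot: [0.668, 0.744, -0.002, 0.0]
ft_force: [-2.1, -5.6, 7.3]
grip_width: 0.0579
grasp_force: 64.7
```

Request:
arm_command(
  increments=[
    {"dx": 0.1,"dy": 0,"dz": 0,"wx": 0,"wy": 0,"wz": 0,"grip": 5},
    {"dx": 0.15,"dy": 0,"dz": 0,"wx": 0,"wy": 0,"wz": 0,"grip": 5},
    {"dx": 0.15,"dy": 0,"dz": 0,"wx": 0,"wy": 0,"wz": 0,"grip": 5},
  ],
)

```text
clock: 17.4
eef_pos: [0.6299, -0.0626, 0.0315]
tool_rot: [0.668, 0.744, -0.002, 0.0]
ft_force: [-3.0, -5.4, 5.8]
grip_width: 0.0577
grasp_force: 64.7
```

```bash
python3 - <<'E'
from h import *
o=monitor.get_obs(); print(toj(o['eef_pos']),o['ft_force'],o['ft_torque'])
E
python3 strip.py
```

```text
[[ 1.11428466e-05 -1.65592808e-01  3.14682500e-02]] [-3.02693204 -5.39503248  5.77927078] [-1.11831087  0.50214402  0.43589927]
wrist strip [   1.  -121.9] [138.5  60.7] 89.99 z 0.0424 y98 [-0.1881 -0.0539]
top strip [  0.8 -59.5] [138.2  60.2] 89.7 z 0.0422 y98 [-0.1235  0.0077]
top fin [[0.0208, 0.0992], [0.0293, 0.1069], [0.0378, 0.1121]]
scene strip [  0.  -85.8] [192.9  59.6] 89.56 z 0.0415 y98 [-0.1759  0.0062]
scene fin [[0.0243, 0.0966], [0.0337, 0.1061], [0.0415, 0.1099]]
```

Request:
arm_command(
  increments=[
    {"dx": 0.1,"dy": 0,"dz": 0,"wx": 0,"wy": 0,"wz": 0,"grip": 5},
    {"dx": 0.2,"dy": 0,"dz": 0,"wx": 0,"wy": 0,"wz": 0,"grip": 5},
    {"dx": 0.2,"dy": 0,"dz": 0,"wx": 0,"wy": 0,"wz": 0,"grip": 5},
  ],
)

```text
clock: 17.85
eef_pos: [0.6297, -0.0616, 0.0315]
tool_rot: [0.668, 0.744, -0.003, 0.001]
ft_force: [-2.9, -7.7, 5.7]
grip_width: 0.0578
grasp_force: 64.7
```

```bash
python3 - <<'E'
from h import *
o=monitor.get_obs(); print(toj(o['eef_pos']),o['ft_force'],o['ft_torque'])
im,d=viewer.camera('top'); p=im[130:200,150:360,::-1]; cv2.imwrite('pics/t6.png',cv2.resize(p,None,fx=3.6,fy=3.6,interpolation=cv2.INTER_CUBIC))
c=cal('wrist'); im,d=viewer.camera('wrist')
# dark cross on strip top
yy,xx=np.mgrid[0:420,0:560]
for n in['wrist','scene']:
    c=cal(n); im,d=viewer.camera(n); J=toj(deproj(n,np.c_[xx.ravel(),yy.ravel()],d,c))
    v=im.reshape(-1,3).max(1)
    m=(abs(J[:,2]-.042)<.004)&(abs(J[:,0])<.02)&(J[:,1]>-.11)&(J[:,1]<-.03)&(v<90)
    if m.sum(): print(n,'cross',m.sum(),np.percentile(J[m],[5,50,95],axis=0).round(4).tolist())
    m=(abs(J[:,0])<.006)&(J[:,1]>-.1)&(J[:,1]<-.04)&(J[:,2]>.05)&(J[:,2]<.062)
    if m.sum(): print(n,'bit',m.sum(),np.median(J[m],axis=0).round(4))
    m=(abs(J[:,0])<.015)&(J[:,1]>-.02)&(J[:,1]<.05)&(abs(J[:,2]-.060)<.004)&(v>110)
    if m.sum(): print(n,'blocktop',m.sum(),np.percentile(J[m],[2,98],axis=0).round(4).tolist())
E
```

```text
[[-4.48677685e-05 -1.64601411e-01  3.14686466e-02]] [-2.87957502 -7.73530408  5.74196306] [-1.59699305  0.42745029  0.50270296]
wrist cross 895 [[-0.0144, -0.0806, 0.0419], [0.0012, -0.0655, 0.043], [0.017, -0.064, 0.0442]]
wrist bit 43 [ 0.001  -0.0684  0.0589]
scene cross 31 [[-0.0138, -0.0796, 0.0386], [-0.0002, -0.064, 0.0416], [0.0154, -0.0528, 0.0435]]
scene bit 2 [-0.0008 -0.0599  0.0604]
scene blocktop 31 [[-0.0139, 0.0404, 0.0567], [0.0076, 0.0498, 0.0621]]
```

Force is rising while travel stops, so the strip is against the stop with its cross under the bit. Letting go and backing off.

Request:
arm_command(
  increments=[
    {"dx": -0.1,"dy": 0,"dz": 0,"wx": 0,"wy": 0,"wz": 0,"grip": 5},
    {"dx": -0.1,"dy": 0,"dz": 0,"wx": 0,"wy": 0,"wz": 0,"grip": 6},
    {"dx": -0.1,"dy": 0,"dz": 0,"wx": 0,"wy": 0,"wz": 0,"grip": 6.6},
    {"dx": -0.1,"dy": 0,"dz": 0,"wx": 0,"wy": 0,"wz": 0,"grip": 7},
    {"dx": -0.1,"dy": 0,"dz": 0,"wx": 0,"wy": 0,"wz": 0,"grip": 7},
  ],
)

```text
clock: 18.55
eef_pos: [0.6303, -0.0585, 0.0308]
tool_rot: [0.668, 0.744, -0.0, -0.001]
ft_force: [0.1, -0.4, -0.5]
grip_width: 0.0703
grasp_force: 0.0
```

Request:
arm_command(
  increments=[
    {"dx": -0.1,"dy": 0,"dz": -0.5,"wx": 0,"wy": 0,"wz": 0,"grip": 7},
    {"dx": -0.1,"dy": 0,"dz": -2,"wx": 0,"wy": 0,"wz": 0,"grip": 7},
    {"dx": -1,"dy": 0,"dz": -4.5,"wx": 0,"wy": 0,"wz": 0,"grip": 7},
    {"dx": -2,"dy": -2,"dz": -7.5,"wx": 0,"wy": 0,"wz": 0,"grip": 7},
    {"dx": -3,"dy": -5,"dz": -9,"wx": 0,"wy": 0,"wz": 0,"grip": 7},
    {"dx": -3,"dy": -7,"dz": -10,"wx": 0,"wy": 0,"wz": 0,"grip": 7},
    {"dx": -3,"dy": -7,"dz": -10,"wx": 0,"wy": 0,"wz": 0,"grip": 7},
    {"dx": -3,"dy": -7,"dz": -10,"wx": 0,"wy": 0,"wz": 0,"grip": 7},
  ],
)

```text
clock: 19.35
eef_pos: [0.5649, -0.0963, 0.1321]
tool_rot: [0.668, 0.744, 0.0, 0.0]
ft_force: [0.6, -0.3, 1.1]
grip_width: 0.0697
grasp_force: 0.0
```

```bash
python3 strip.py; python3 - <<'E'
from h import *
yy,xx=np.mgrid[0:420,0:560]; o=monitor.get_obs(); print(o['clock'],o['ft_force'].round(1),o['joint_vel'].round(3))
for n in['wrist','scene']:
    c=cal(n); im,d=viewer.camera(n); J=toj(deproj(n,np.c_[xx.ravel(),yy.ravel()],d,c)); v=im.reshape(-1,3).max(1)
    m=(abs(J[:,2]-.042)<.004)&(abs(J[:,0])<.02)&(J[:,1]>-.11)&(J[:,1]<-.03)&(v<90)
    if m.sum(): print(n,'cross',m.sum(),np.percentile(J[m],[5,50,95],axis=0).round(4).tolist())
p=cv2.imread('pics/w5.png'); q=im[150:290,180:290,::-1]; q=cv2.resize(q,(330,420),interpolation=cv2.INTER_CUBIC)
cv2.imwrite('pics/f.png',cv2.resize(np.hstack([p,q]),None,fx=.89,fy=.89))
E
```

```text
wrist strip [   1.  -123.3] [132.6  60.3] 89.77 z 0.0425 y98 [-0.1875 -0.0595]
top strip [  0.2 -90.1] [199.7  60.8] 89.88 z 0.0422 y98 [-0.1863  0.0076]
top fin [[0.0209, 0.1008], [0.0292, 0.1068], [0.038, 0.1102]]
scene strip [  0.4 -88.9] [200.   60.5] 89.56 z 0.0417 y98 [-0.1856  0.0057]
scene fin [[0.0241, 0.0973], [0.0333, 0.1061], [0.041, 0.1102]]
19.5 [0.1 0.5 1.2] [ 0.002  0.008 -0.003  0.003 -0.    -0.   ]
wrist cross 400 [[-0.0137, -0.0802, 0.0417], [0.0009, -0.0654, 0.0431], [0.017, -0.0599, 0.0442]]
scene cross 27 [[-0.0102, -0.0771, 0.0389], [0.0017, -0.0638, 0.0421], [0.0156, -0.0529, 0.045]]
```

View pics/f.png

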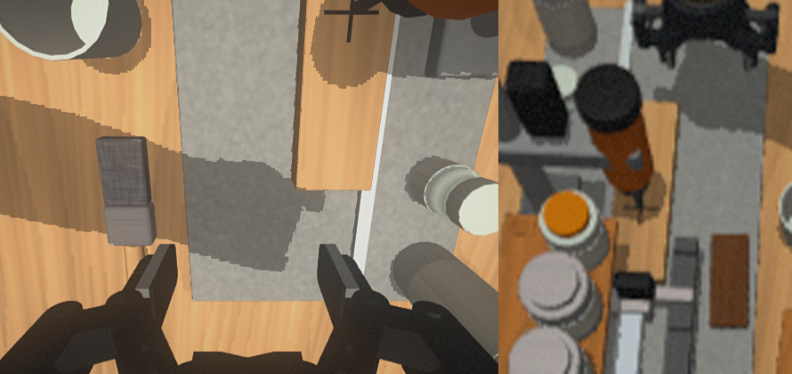

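The view shows the strip flat along the fence, its cross (350,12; right inset 640,210) under the bit and its end at the stop. The gripper is clear. Handing in.

```bash
python3 -c "
from h import *
print(job.job_done())"
```

```text
the job is handed in; nothing more can be done
None
```

I handed the job in at about 19.5 s. By the cameras, the stop is down in the middle notch and let go, and the strip lies flat along the fence, its end against the stop and its cross about 1–2 mm from directly under the bit. The hand-in call gave no verdict.

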